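# Scoop the rinsed pebbles out of the tray corner into the filter basket

## Robot

A 6-joint arm with a two-finger parallel gripper is mounted at the origin on the work surface. World frame = base frame: x ahead of the robot, y to its left, z up, the work surface at z = 0. Lengths are in mm, angles in rad, forces in N, time in s.
With the tool pointing down it reaches from about 250 to 725 mm from the base axis. Payload 4 kg.
Tool frame: the origin (TCP) lies where the fingers leave the gripper's body, on its centre line; the fingertips stand 73 mm ahead of it and the grasp point (between the pads) lies 54 mm ahead of it (robot.pinch_z is the distance from the TCP to the grasp point, in mm); z points along the fingers, y is the line along which they close (so a half turn about z gives the same grasp; the last joint's range is limited). The gripper opens to 85 mm and grips with 20 to 120 N. Pads are 22 mm wide; open, the fingers measure 114 mm over their backs; the gripper's body (76 mm by 85 mm) begins 54 mm behind the grasp point. The pads swing forward as they close: fully open they stand 13 mm farther back than shut.
Start: joints at [1.312, 0.241, 0.005, 1.335, 0, 1.571], TCP at [127.959, 483.349, 303.906] pointing down, gripper open.
Joint ranges: [-2.72, 2.72], [-1.05, 1.87], [-1.09, 1.28], [-1.99, 2.15], [-1.42, 1.44], [-3.14, 3.14]. Speed limits (rad/s): [2.79, 2.79, 3.14, 3.14, 3.14, 3.14].

## Interface

Orientations are given as a rotation vector (axis times angle).
In Python, from rig import robot gives the robot as it stands.
- The arm moves only by the tool send_rows, never from a script. Its argument "moves" is a list of rows, each an object of numbers: "dx", "dy", "dz": the shift along the tool's x, y, z in mm; "rx", "ry", "rz": the turn, a rotation vector about the tool's x, y, z in degrees. A call has 1 to 10 rows; each row is the pose to reach, as a shift and turn from the pose commanded when the call began, along the tool's axes at that moment; what a row does not reach only later rows make up. A row lasts 1/10 s, in which the tool goes at most 50 mm and 8.59 degrees, less where a joint would pass 70% of its speed; a pose out of reach is approached as far as the arm can. A call with a gripper value outside its range is refused whole. "fingers" is the finger opening in mm, from 0 to 85.4, set as the call begins (left out, the last holds). The fingers move at their own pace and stop on an object; "force" is the grip in N (left out, the last holds). Time passes only in rows, so rows that repeat a pose let the fingers close. It gives the time, the measured TCP pose, the force, the opening and the grip force at its end, in the units of the state.
- robot.sense(): the state, without advancing time (a new reading comes with each control period).
- robot.grab_frame(name): name is "side" or "top"; returns (picture, depth): 384x512x3 uint8, red, green, blue; 384x512 float32, mm along the optical axis (not along the pixel's ray), 0 where there is no reading.
- robot.camera_params(name): a dict with "camera_matrix" (3x3 intrinsics, pixels), "pose" (4x4, takes a point from camera to world coordinates). Camera axes: x right, y down, z forward; pixel columns grow to the right and rows downward; lengths in mm; the calibration is good to about 2 mm. A picture is of the moment at which its call begins. camera_params takes no time and is no camera call.
- robot.close_job(): hands the job in; it is judged then, once.
The state is a dict: "clock": time; "joint_pos": joint angles; "joint_velocities": joint speeds; "tau": joint torques, N m; "eef_pos": TCP position; "tcp_rot": TCP orientation; "wrist_force": force on the tool from outside, world axes, zero at the start; "torque": the same for the moment, N m; "width": finger opening in mm; "grip_force": force on a finger pad.
Only numpy, scipy, OpenCV 4.12 (cv2) and the standard library are available. Lean on these libraries where they do the work, as an engineer would, in place of code of your own. Each camera call takes 0.05 s, during which the arm holds its last target. There are 200 camera calls.

## Task

Use the steel scoop to gather all three pebbles out of the white rinse tray in one load (they slide ahead of it until the tray's corner backs them up and they ride in over the lip), tip them into the grey filter basket, and stand the scoop upright on its black mat again. Keep the fingers off the pebbles, do not ram the tray or lean hard on it, and leave the orange jar and the ceramic cave where they stand.

Things in the scene. Friction and masses are not known exactly. Their poses are not given: they have to be found in the camera images.
- scoop: Loose steel hand scoop with black handle, about 220 g, standing on the mat at the start. Origin: centre of its underside; x points out of its open front, z up. Blade: flat floor 80 mm long (x), 88 mm wide (y), 2 mm thick; side and back walls 2 mm thick, 28 mm high; open at +x, where the lip is the bare 2 mm floor edge. The handle stands upright behind the middle of the back wall. Stands stably by itself.
- scoop_grip (a point): Place to grip the scoop: on the axis of its upright handle, offset x -51, y 0, z +90 mm from the scoop's origin. The handle is a flat vertical bar on the outside of the back wall, 16 mm wide (scoop's y, grip across this), 22 mm thick (x), from 12 to 128 mm above the underside.
- scoop_lip (a point): Middle of the scoop's front lip at the underside, 40 mm ahead (+x) of its origin.
- tray: Fixed white open rinse tray, outside 270 (x) by 170 (y) by 45 mm high, walls and floor 5 mm thick (inside 260 by 160 mm, floor 5 mm above its origin), square corners. Origin: centre of the underside; z up. The pebbles start spread along its +y long wall, in the half at +x (away from the robot). On the smooth floor they just slide ahead of the scoop until a wall stops them.
- pebble0_center (a point): Centre of loose polished dark-grey pebble 1 of 3 (all alike): a flattened round shape 26 mm across and 18 mm thick with rounded edge, 16 g, slippery (friction about 0.3 against everything); at rest flat its centre is 9 mm above the floor it lies on.
- pebble1_center (a point): Centre of loose polished dark-grey pebble 2 of 3 (all alike): a flattened round shape 26 mm across and 18 mm thick with rounded edge, 16 g, slippery (friction about 0.3 against everything); at rest flat its centre is 9 mm above the floor it lies on.
- pebble2_center (a point): Centre of loose polished dark-grey pebble 3 of 3 (all alike): a flattened round shape 26 mm across and 18 mm thick with rounded edge, 16 g, slippery (friction about 0.3 against everything); at rest flat its centre is 9 mm above the floor it lies on.
- basket: Fixed grey square open filter basket, 130 by 130 by 65 mm high outside, walls and floor 4 mm. Origin: centre of the underside; z up. It stands on one side of the tray, the mat on the other.
- mat: Fixed black rubber mat lying flat, 180 (x) by 130 (y) by 4 mm thick. Origin: centre of the underside. The scoop's home.
- jar: Loose small orange jar with twist cap, 44 mm across, 55 mm high, a bystander beyond the tray. Origin: centre of the underside.
- cave: Loose grey ceramic fish cave, 90 by 90 mm, 70 mm high, a bystander beyond the tray. Origin: centre of the underside.
Not all that is in view belongs to the job. Of the things that look like the mat, the smaller one is meant.

How it is judged (in metres and radians):
On the way, in this order (a step that is already met when the one before it is completed fails the run):
1. All three pebbles lie in the scoop together, lifted clear above the tray's rim (x of pebble0_center in the frame of scoop between -0.04 and 0.04 m and y of pebble0_center in the frame of scoop between -0.044 and 0.044 m and z of pebble0_center in the frame of scoop between 0 and 0.04 m and x of pebble1_center in the frame of scoop between -0.04 and 0.04 m and y of pebble1_center in the frame of scoop between -0.044 and 0.044 m and z of pebble1_center in the frame of scoop between 0 and 0.04 m and x of pebble2_center in the frame of scoop between -0.04 and 0.04 m and y of pebble2_center in the frame of scoop between -0.044 and 0.044 m and z of pebble2_center in the frame of scoop between 0 and 0.04 m and height (world z) of scoop above 0.055 m), for 0.3 s.
2. All three pebbles lie inside the basket (x of pebble0_center in the frame of basket between -0.062 and 0.062 m and y of pebble0_center in the frame of basket between -0.062 and 0.062 m and z of pebble0_center in the frame of basket between 0 and 0.06 m and x of pebble1_center in the frame of basket between -0.062 and 0.062 m and y of pebble1_center in the frame of basket between -0.062 and 0.062 m and z of pebble1_center in the frame of basket between 0 and 0.06 m and x of pebble2_center in the frame of basket between -0.062 and 0.062 m and y of pebble2_center in the frame of basket between -0.062 and 0.062 m and z of pebble2_center in the frame of basket between 0 and 0.06 m), for 0.2 s.
At the end, for the whole second after the job is handed in: All three pebbles rest inside the basket (centres between its walls and below its rim), and the scoop, released and at rest, stands upright within 0.12 rad on the mat, its origin within 75 mm (along the mat's length) and 55 mm (across) of the mat's centre (all of step 2 and x of scoop in the frame of mat between -0.075 and 0.075 m and y of scoop in the frame of mat between -0.055 and 0.055 m and z of scoop in the frame of mat between 0 and 0.01 m and angle between scoop's own z axis and vertical below 0.12 rad and linear speed of each of scoop, pebble0, pebble1, pebble2 below 0.02 m/s); the robot touches nothing.
It fails at once if The fingers touch a pebble (contact force between the fingers and pebble0 above 0.3 N or contact force between the fingers and pebble1 above 0.3 N or contact force between the fingers and pebble2 above 0.3 N).
It fails at once if The tray is rammed or leaned on with more than 40 N (contact force between any of scoop, the fingers, the arm and tray above 40 N).
It fails at once if The jar or the cave is shifted by more than 20 mm (distance of any of jar, cave from where it was at the start of the episode above 0.02 m).
It also fails if it takes over 72 s, if anything falls off the work surface, if the arm or the gripper's body presses on something with over 40 N, if the wrist force passes 120 N, or if a joint passes its speed limit or range.

## Working session

There is one attempt and no reset: what is moved stays moved. The work goes in short steps, Python scripts to look and compute and a tool call to move; the robot and the scene stay as the last step left them, time stands still between calls to the robot, and variables do not carry over. Pictures are saved under pics/ and viewed, at most 10 in all, crops included, and the job is handed in when it is done.

Besides the shell and the picture viewer there is one more tool, called after "Request:" by a JSON object that holds its "fn" and its "kwargs". send_rows: Moves the arm, as the interface text tells. Its arguments: {"type":"object","properties":{"moves":{"type":"array"},"fingers":{"type":"number"},"force":{"type":"number"}},"required":["moves"]}

```bash
mkdir -p pics; ls; python3 - <<'E'
from rig import robot
import cv2,numpy as np
for n in("top","side"):
    p,d=robot.grab_frame(n); cv2.imwrite(f"pics/{n}0.png",p[:,:,::-1]); np.savez(f"{n}0.npz",p=p,d=d)
    c=robot.camera_params(n); print(n,np.round(c["camera_matrix"],1).tolist(),np.round(c["pose"],3).tolist())
print(robot.sense())
E
```

```text
pics
top [[347.0, 0.0, 258.7], [0.0, 347.0, 188.5], [0.0, 0.0, 1.0]] [[0.0, -0.999, 0.053, 410.572], [-1.0, 0.0, 0.012, -6.728], [-0.012, -0.053, -0.999, 1231.735], [0.0, 0.0, 0.0, 1.0]]
side [[408.1, 0.0, 264.8], [0.0, 408.1, 189.5], [0.0, 0.0, 1.0]] [[0.938, -0.252, 0.238, 241.29], [-0.346, -0.712, 0.611, -626.583], [0.015, -0.655, -0.755, 835.112], [0.0, 0.0, 0.0, 1.0]]
{'clock': 0.1, 'joint_pos': array([ 1.31202900e+00,  2.41329593e-01,  3.83111420e-03,  1.33520420e+00,
       -6.19723161e-06,  1.57081496e+00]), 'joint_velocities': array([-0.00084863, -0.00292542,  0.00400063, -0.00056613, -0.00039966,
       -0.00078254]), 'tau': array([ 1.15634652e-03, -3.73137617e+01,  2.53010076e+01,  1.08784984e-02,
        1.86844218e-04, -3.41819202e-06]), 'eef_pos': array([127.83269089, 482.92486266, 303.09524808]), 'tcp_rot': array([-4.05335547e-01, -3.11509101e+00,  2.97049257e-03]), 'wrist_force': array([-0.53616268, -0.7897047 , -0.72711448]), 'torque': array([ 0.00711792, -0.02024966,  0.01362977]), 'grip_force': 0.0, 'width': 85.5660250101909}
```

View pics/top0.png

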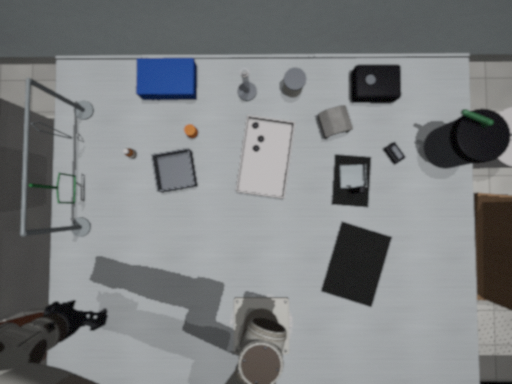

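View pics/side0.png

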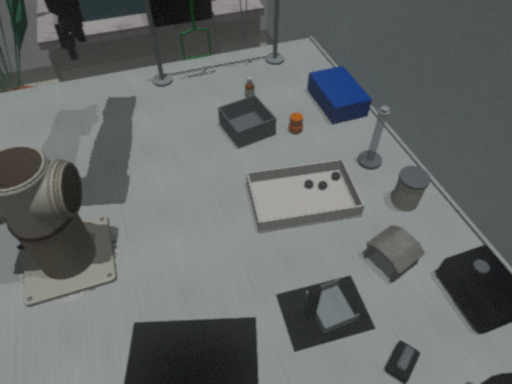

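Top view: tray around px (265,157), pebbles at (255,126), (261,138), (256,149), basket (175,171), scoop on small mat (351,180), jar (191,131), cave (335,122). I'll now turn these into positions.

```bash
cat > h.py <<'E'
import numpy as np,cv2
from rig import robot
def world(n,d):
    c=robot.camera_params(n);K=np.array(c["camera_matrix"]);T=np.array(c["pose"])
    v,u=np.mgrid[:384,:512]
    P=np.stack([(u-K[0,2])/K[0,0]*d,(v-K[1,2])/K[1,1]*d,d],-1)
    return P@T[:3,:3].T+T[:3,3]
def plane(n,uv,z):
    c=robot.camera_params(n);K=np.array(c["camera_matrix"]);T=np.array(c["pose"])
    r=np.c_[np.array(uv,float).reshape(-1,2),np.ones(np.size(uv)//2)]@np.linalg.inv(K).T@T[:3,:3].T
    return T[:3,3]+r*((z-T[2,3])/r[:,2])[:,None]
def proj(n,P):
    c=robot.camera_params(n);K=np.array(c["camera_matrix"]);T=np.array(c["pose"])
    q=(np.atleast_2d(P)-T[:3,3])@T[:3,:3]@K.T
    return q[:,:2]/q[:,2:]
def rect(mask,n,z):
    "largest contour's min-area rectangle cast on plane z: centre, sides, long-side angle deg"
    cs,_=cv2.findContours(mask.astype(np.uint8),cv2.RETR_EXTERNAL,cv2.CHAIN_APPROX_NONE)
    c=max(cs,key=cv2.contourArea)[:,0]
    w=plane(n,c,z)[:,:2]
    (cx,cy),(a,b),t=cv2.minAreaRect(w.astype(np.float32))
    if b>a:a,b,t=b,a,t+90
    return np.round([cx,cy,a,b,(t+90)%180-90],1)
E
python3 - <<'E'
from h import *
f=np.load("top0.npz");p,d=f["p"].astype(int),f["d"];W=world("top",d);H=W[...,2]
def box(u0,u1,v0,v1):
    m=np.zeros((384,512),bool);m[v0:v1,u0:u1]=1;return m
g=p.sum(2)
print("floor z",np.median(H[230:280,200:300]))
tb=box(230,300,110,205)
print("tray rim h>28",rect(tb&(H>28),"top",45), "tray z pct",np.percentile(H[tb],[5,50,95]))
bb=box(145,205,140,200);print("basket",rect(bb&(H>40),"top",65), rect(bb&(H>30),"top",65))
mb=box(325,378,148,212);print("mat",rect(mb&(g<200)&(H<300),"top",4), 'dark only')
sb=mb&(H>15);print("scoop h>15",rect(sb,"top",28));
hb=mb&(H>60);print("handle",hb.sum(),W[hb].mean(0), H[mb].max())
for n in("top",):
    m=(box(240,290,118,195)&(g<200)).astype(np.uint8)
    k,l,s,c=cv2.connectedComponentsWithStats(m)
    for i in range(1,k):
        if s[i,4]>8:print("peb",s[i],c[i],plane(n,c[i],20).round(1))
f=np.load("side0.npz");ps,ds=f["p"].astype(int),f["d"];Ws=world("side",ds);Hs=Ws[...,2]
def sm(x0,x1,y0,y1,z0,z1):return (Ws[...,0]>x0)&(Ws[...,0]<x1)&(Ws[...,1]>y0)&(Ws[...,1]<y1)&(Hs>z0)&(Hs<z1)
hs=sm(350,480,-420,-220,60,160);print("handle side",hs.sum(),np.median(Ws[hs],0),Ws[hs].min(0),Ws[hs].max(0))
m=(ps.sum(2)<230)&sm(420,620,-100,120,6,60);k,l,s,c=cv2.connectedComponentsWithStats(m.astype(np.uint8))
for i in range(1,k):
    if s[i,4]>8:print("peb side",s[i,4],c[i],plane("side",c[i],15).round(1))
print("jar",plane("top",[191,131],50),"cave",rect(box(310,360,98,145)&(H>25),"top",60))
def big(n,p,u0,u1,v0,v1,k):return cv2.resize(p[v0:v1,u0:u1,::-1].astype(np.uint8),None,fx=k,fy=k,interpolation=cv2.INTER_CUBIC)
a=big("top",p,230,380,105,215,5);b=big("side",ps,245,400,150,355,3)
cv2.imwrite("pics/z.png",a);cv2.imwrite("pics/zs.png",b)
E
```

```text
floor z -0.7682850240619246
tray rim h>28 [585.5 -14.  270.1 169.3  -8.3] tray z pct [-3.28188452  2.81820233 41.79758345]
basket [536.9 298.9 134.2 132.  -80.2] [536.7 297.9 136.2 133.  -80.3]
mat [ 504.9 -318.7  171.9  120.5   -4.4] dark only
scoop h>15 [ 508.2 -317.4   99.8   91.9    2.1]
handle 85 [ 458.9523137  -268.40180155  283.85293732] 1231.7351489147597
peb [259 137   4   4  10] [260.3 138.4] [[651.7   2.4  20. ]]
peb [254 147   4   3  10] [255.5 147.8] [[618.3  19.2  20. ]]
handle side 298 [ 462.5893612  -327.82998945  110.72736894] [ 454.71273799 -330.42961664   60.96301406] [ 476.91159956 -313.98539683  135.73370115]
peb side 38 [307.92105263 184.07894737] [[615.8  16.2  15. ]]
jar [[671.92508337 241.149711    50.        ]] cave [ 703.7 -251.3  101.3   96.3  -72.5]
```

View pics/z.png

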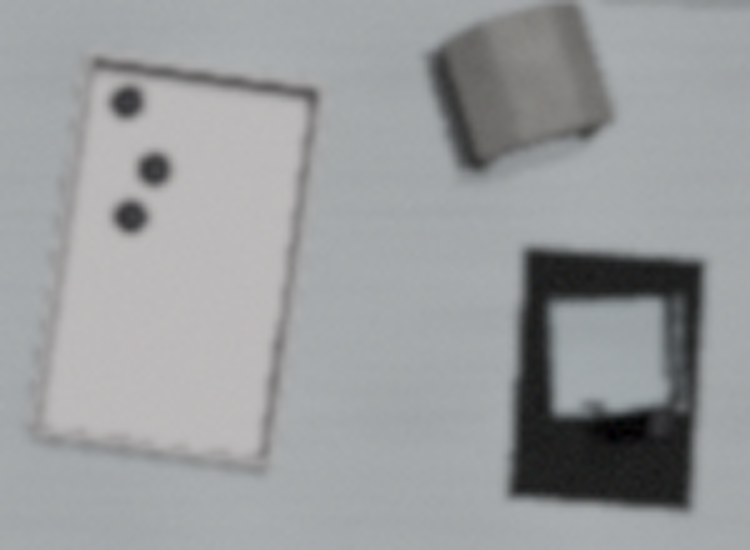

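View pics/zs.png

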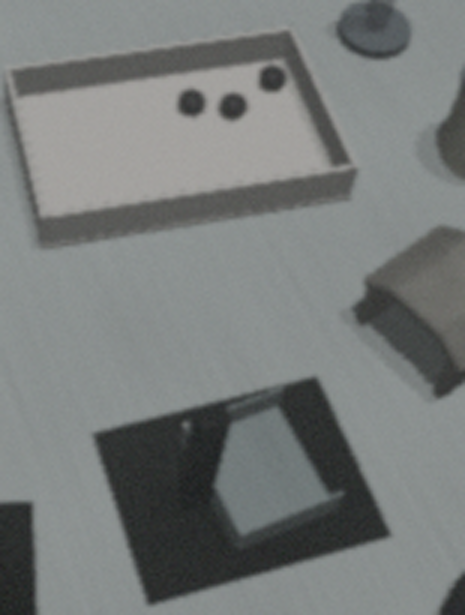

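Crops show: pebbles at (255.4,125.2), (261,138.8), (256,148.2) in the top picture. The scoop's lip faces world +x at about +2° yaw, and its handle is on the robot side. Tray yaw is −8.3°. From the side view the handle axis is near (466,−322).

```bash
cat >> h.py <<'E'
from scipy.spatial.transform import Rotation as R
A=R.from_matrix(np.diag([-1.,1,-1]))           # tool axes in scoop frame
G=np.array([-51.,0,90])                         # grip in scoop frame
def sc(yaw,pitch=0,roll=0): return R.from_euler("ZYX",[yaw,pitch,roll],degrees=True)
def tcp_for(pt,local,yaw,pitch=0,roll=0):
    "TCP pose putting scoop-frame point local at world pt"
    S=sc(yaw,pitch,roll); return np.array(pt)+S.apply(G+[0,0,54]-np.array(local)),S*A
def rel(p,q,s=None):
    s=s or robot.sense(); T=R.from_rotvec(s["tcp_rot"])
    r=(T.inv()*q).as_rotvec(degrees=True); 
    print("d",T.inv().apply(p-s["eef_pos"]).round(1),"r",r.round(2),"tcp",np.round(p,1))
TC=np.array([585.5,-14]);TY=-8.3
def tray(x,y,z): c=R.from_euler("z",TY,degrees=True).apply([x,y,0]); return np.array([TC[0]+c[0],TC[1]+c[1],z])
def scoop_now():
    s=robot.sense();S=R.from_rotvec(s["tcp_rot"])*A.inv()
    o=s["eef_pos"]-S.apply(G+[0,0,54]); l=o+S.apply([40,0,0])
    t=R.from_euler("z",-TY,degrees=True).apply(l-[*TC,0])
    print("t",round(s["clock"],2),"org",o.round(1),"lip",l.round(1),"lip in tray",t.round(1),"ypr",S.as_euler("ZYX",degrees=True).round(2),"F",s["wrist_force"].round(1),"w",round(s["width"],1),round(s["grip_force"],1))
E
python3 - <<'E'
from h import *
h=np.array([466,-322,94.]);
rel(*tcp_for(h+[0,0,120],G,2.2)); rel(*tcp_for(h,G,2.2))
for uv in ([255.4,125.2],[261,138.8],[256,148.2]):
    w=plane("top",uv,14)[0]; print(w.round(1),R.from_euler("z",-TY,degrees=True).apply(w-[*TC,0]).round(1))
f=np.load("top0.npz");print("lip top cam",plane("top",[352,164.6],6))
E
```

```text
d [-532.9 -691.5   36.4] r [ -0.11  -0.02 -17.03] tcp [ 466. -322.  268.]
d [-532.9 -691.3  156.4] r [ -0.11  -0.02 -17.03] tcp [ 466. -322.  148.]
[700.2  19.8  14. ] [108.6  50.   14. ]
[ 6.514e+02 -1.000e-01  1.400e+01] [63.2 23.3 14. ]
[617.9  17.6  14. ] [27.5 36.  14. ]
lip top cam [[ 560.2675417  -322.09668668    6.        ]]
```

Request:
{"fn": "send_rows", "kwargs": {"moves": [{"dx": -150,"dy": -150,"dz": 0,"rz": -6},{"dx": -300,"dy": -350,"dz": 0,"rz": -12},{"dx": -530,"dy": -690,"dz": 5,"rz": -17},{"dx": -533,"dy": -691,"dz": 20,"rz": -17},{"dx": -533,"dy": -691,"dz": 30,"rz": -17},{"dx": -533,"dy": -691,"dz": 36,"rz": -17},{"dx": -533,"dy": -691,"dz": 36,"rz": -17},{"dx": -533,"dy": -691,"dz": 36,"rz": -17},{"dx": -533,"dy": -691,"dz": 36,"rz": -17},{"dx": -533,"dy": -691,"dz": 36,"rz": -17}], "fingers": 60, "force": 100}}

```text
invalid input at $.moves[0]: expected keys dx, dy, dz, rx, ry, rz
```

Request:
{"fn": "send_rows", "kwargs": {"moves": [{"dx": -533,"dy": -691,"dz": 10,"rx": 0,"ry": 0,"rz": -17},{"dx": -533,"dy": -691,"dz": 10,"rx": 0,"ry": 0,"rz": -17},{"dx": -533,"dy": -691,"dz": 10,"rx": 0,"ry": 0,"rz": -17},{"dx": -533,"dy": -691,"dz": 10,"rx": 0,"ry": 0,"rz": -17},{"dx": -533,"dy": -691,"dz": 10,"rx": 0,"ry": 0,"rz": -17},{"dx": -533,"dy": -691,"dz": 10,"rx": 0,"ry": 0,"rz": -17},{"dx": -533,"dy": -691,"dz": 10,"rx": 0,"ry": 0,"rz": -17},{"dx": -533,"dy": -691,"dz": 10,"rx": 0,"ry": 0,"rz": -17},{"dx": -533,"dy": -691,"dz": 10,"rx": 0,"ry": 0,"rz": -17},{"dx": -533,"dy": -691,"dz": 10,"rx": 0,"ry": 0,"rz": -17}], "fingers": 60, "force": 100}}

```text
clock: 1.1
eef_pos: [321.5, 21.4, 298.2]
tcp_rot: [-0.06, 3.14, 0.0]
wrist_force: [1.3, 0.2, -0.2]
width: 59.9
grip_force: 0.0
```

Request:
{"fn": "send_rows", "kwargs": {"moves": [{"dx": -131,"dy": -349,"dz": 30,"rx": 0,"ry": 0,"rz": 0},{"dx": -131,"dy": -349,"dz": 30,"rx": 0,"ry": 0,"rz": 0},{"dx": -131,"dy": -349,"dz": 30,"rx": 0,"ry": 0,"rz": 0},{"dx": -131,"dy": -349,"dz": 30,"rx": 0,"ry": 0,"rz": 0},{"dx": -131,"dy": -349,"dz": 30,"rx": 0,"ry": 0,"rz": 0},{"dx": -131,"dy": -349,"dz": 30,"rx": 0,"ry": 0,"rz": 0},{"dx": -131,"dy": -349,"dz": 30,"rx": 0,"ry": 0,"rz": 0},{"dx": -131,"dy": -349,"dz": 30,"rx": 0,"ry": 0,"rz": 0},{"dx": -131,"dy": -349,"dz": 30,"rx": 0,"ry": 0,"rz": 0},{"dx": -131,"dy": -349,"dz": 30,"rx": 0,"ry": 0,"rz": 0}]}}

```text
clock: 2.1
eef_pos: [465.1, -320.3, 267.1]
tcp_rot: [0.058, -3.139, -0.003]
wrist_force: [-0.3, 0.8, 0.3]
width: 59.8
grip_force: 0.0
```

```bash
python3 - <<'E'
from h import *
p,d=robot.grab_frame("side");q=proj("side",[[466,-322,132],[466,-322,94],[517,-320,4],[557,-318.5,4]]);print(q.round(0))
W=world("side",d)
k=cv2.resize(p[200:360,240:400,::-1],None,fx=4,fy=4,interpolation=cv2.INTER_CUBIC)[:600]
for a in q:cv2.circle(k,tuple(int(v) for v in (a-[240,200])*4),3,(0,0,255),-1)
cv2.imwrite("pics/a.png",k)
rel(*tcp_for([466,-322,94.],G,2.2))
E
```

```text
[[315. 289.]
 [313. 298.]
 [330. 309.]
 [346. 302.]]
d [ -1.1  -2.6 119.6] r [ 0.09 -0.09 -0.02] tcp [ 466. -322.  148.]
```

View pics/a.png

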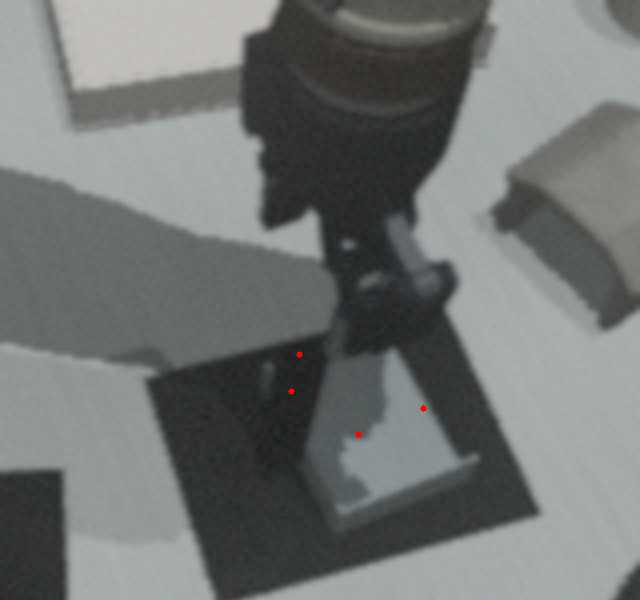

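The crop shows the gripper above and behind the handle, with predicted points within about 1–2 px of the blade. The scoop is perhaps 2–3 mm further in +x, so I descend at x ≈ 468.

Request:
{"fn": "send_rows", "kwargs": {"moves": [{"dx": -3,"dy": -2.5,"dz": 20,"rx": 0,"ry": 0,"rz": 0},{"dx": -3,"dy": -2.5,"dz": 45,"rx": 0,"ry": 0,"rz": 0},{"dx": -3,"dy": -2.5,"dz": 70,"rx": 0,"ry": 0,"rz": 0},{"dx": -3,"dy": -2.5,"dz": 95,"rx": 0,"ry": 0,"rz": 0},{"dx": -3,"dy": -2.5,"dz": 112,"rx": 0,"ry": 0,"rz": 0},{"dx": -3,"dy": -2.5,"dz": 120,"rx": 0,"ry": 0,"rz": 0},{"dx": -3,"dy": -2.5,"dz": 120,"rx": 0,"ry": 0,"rz": 0}]}}

```text
clock: 2.85
eef_pos: [468.0, -321.3, 147.7]
tcp_rot: [0.062, -3.139, -0.002]
wrist_force: [-0.5, 0.2, -0.3]
width: 60.3
grip_force: 0.0
```

Request:
{"fn": "send_rows", "kwargs": {"moves": [{"dx": 0,"dy": 0,"dz": 0,"rx": 0,"ry": 0,"rz": 0},{"dx": 0,"dy": 0,"dz": 0,"rx": 0,"ry": 0,"rz": 0},{"dx": 0,"dy": 0,"dz": 0,"rx": 0,"ry": 0,"rz": 0},{"dx": 0,"dy": 0,"dz": 0,"rx": 0,"ry": 0,"rz": 0},{"dx": 0,"dy": 0,"dz": 0,"rx": 0,"ry": 0,"rz": 0},{"dx": 0,"dy": 0,"dz": 0,"rx": 0,"ry": 0,"rz": 0},{"dx": 0,"dy": 0,"dz": 0,"rx": 0,"ry": 0,"rz": 0},{"dx": 0,"dy": 0,"dz": 0,"rx": 0,"ry": 0,"rz": 0}], "fingers": 5, "force": 100}}

```text
clock: 3.65
eef_pos: [469.2, -323.0, 149.6]
tcp_rot: [-0.06, 3.139, -0.002]
wrist_force: [-1.3, 1.8, 5.5]
width: 14.7
grip_force: 98.2
```

Request:
{"fn": "send_rows", "kwargs": {"moves": [{"dx": 0,"dy": 0,"dz": -10,"rx": 0,"ry": 0,"rz": 0},{"dx": 0,"dy": 0,"dz": -30,"rx": 0,"ry": 0,"rz": 0},{"dx": 0,"dy": 0,"dz": -60,"rx": 0,"ry": 0,"rz": 0},{"dx": 0,"dy": 0,"dz": -90,"rx": 0,"ry": 0,"rz": 0},{"dx": 0,"dy": 0,"dz": -105,"rx": 0,"ry": 0,"rz": 0},{"dx": 0,"dy": 0,"dz": -110,"rx": 0,"ry": 0,"rz": 0},{"dx": 0,"dy": 0,"dz": -110,"rx": 0,"ry": 0,"rz": 0}]}}

```text
clock: 4.35
eef_pos: [468.7, -322.8, 258.6]
tcp_rot: [-0.059, 3.14, -0.001]
wrist_force: [-0.5, 0.0, -2.6]
width: 14.9
grip_force: 97.6
```

```bash
python3 - <<'E'
from h import *
scoop_now()
rel(*tcp_for(tray(-8,33,70),[40,0,0],-8.3))
rel(*tcp_for(tray(-8,33,115),[40,0,0],-8.3))
E
```

```text
t 4.35 org [ 519.8 -321.   114.6] lip [ 559.7 -319.5  114.7] lip in tray [  18.6 -306.   114.7] ypr [ 2.16 -0.03 -0.03] F [-0.5  0.  -2.6] w 14.9 97.6
d [-37.  354.7  44.4] r [-0.03  0.03 10.46] tcp [492.3  32.9 214. ]
d [-37.  354.6  -0.6] r [-0.03  0.03 10.46] tcp [492.3  32.9 259. ]
```

Request:
{"fn": "send_rows", "kwargs": {"moves": [{"dx": -3,"dy": 20,"dz": 0,"rx": 0,"ry": 0,"rz": 1},{"dx": -8,"dy": 60,"dz": 0,"rx": 0,"ry": 0,"rz": 2},{"dx": -12,"dy": 105,"dz": 0,"rx": 0,"ry": 0,"rz": 4},{"dx": -16,"dy": 150,"dz": 0,"rx": 0,"ry": 0,"rz": 6},{"dx": -21,"dy": 195,"dz": 0,"rx": 0,"ry": 0,"rz": 7},{"dx": -25,"dy": 240,"dz": 0,"rx": 0,"ry": 0,"rz": 8},{"dx": -30,"dy": 285,"dz": 5,"rx": 0,"ry": 0,"rz": 9},{"dx": -35,"dy": 325,"dz": 15,"rx": 0,"ry": 0,"rz": 10},{"dx": -37,"dy": 350,"dz": 30,"rx": 0,"ry": 0,"rz": 10.5},{"dx": -37,"dy": 355,"dz": 36,"rx": 0,"ry": 0,"rz": 10.5}]}}

```text
clock: 5.35
eef_pos: [490.4, 36.1, 219.3]
tcp_rot: [-0.221, -3.128, -0.0]
wrist_force: [-0.1, -0.2, -2.8]
width: 15.0
grip_force: 98.1
```

Request:
{"fn": "send_rows", "kwargs": {"moves": [{"dx": 0,"dy": 0,"dz": 0,"rx": 0,"ry": 0,"rz": 0},{"dx": 0,"dy": 0,"dz": 0,"rx": 0,"ry": 0,"rz": 0}]}}

```text
clock: 5.55
eef_pos: [491.8, 32.7, 221.6]
tcp_rot: [-0.229, -3.132, 0.001]
wrist_force: [0.1, -0.0, -2.4]
width: 14.9
grip_force: 98.0
```

```bash
python3 - <<'E'
from h import *
scoop_now()
ims=[]
for n,(u,v,w,h) in dict(top=(225,105,80,105),side=(235,135,140,110)).items():
    p,d=robot.grab_frame(n); q=robot.sense();S=R.from_rotvec(q["tcp_rot"])*A.inv();o=q["eef_pos"]-S.apply(G+[0,0,54])
    pts=o+S.apply([[40,44,0],[40,-44,0],[-40,44,28],[-40,-44,28]])
    k=cv2.resize(p[v:v+h,u:u+w,::-1],None,fx=4,fy=4,interpolation=cv2.INTER_CUBIC)
    for a in proj(n,pts):cv2.circle(k,tuple(int(x) for x in (a-[u,v])*4),2,(0,0,255),-1)
    ims.append(cv2.copyMakeBorder(k,0,450-k.shape[0],0,0,cv2.BORDER_CONSTANT) if k.shape[0]<450 else k[:450])
k=np.hstack(ims);k=k[:,:]
cv2.imwrite("pics/b.png",cv2.resize(k,(min(800,k.shape[1]),int(450*min(1,800/k.shape[1])))));print(k.shape)
rel(*tcp_for(tray(-8,33,25),[40,0,0],-8.3,3))
rel(*tcp_for(tray(-8,33,7),[40,0,0],-8.3,3))
E
```

```text
t 5.55 org [542.   25.2  77.5] lip [581.6  19.4  77.5] lip in tray [-8.7 32.5 77.5] ypr [-8.36  0.09 -0.05] F [ 0.1 -0.  -2.4] w 14.9 98.0
(450, 880, 3)
d [-7.4  0.6 48.9] r [-0.01  3.03 -0.13] tcp [499.9  31.8 173.6]
d [-7.4  0.6 66.9] r [-0.01  3.03 -0.13] tcp [499.9  31.8 155.6]
```

View pics/b.png

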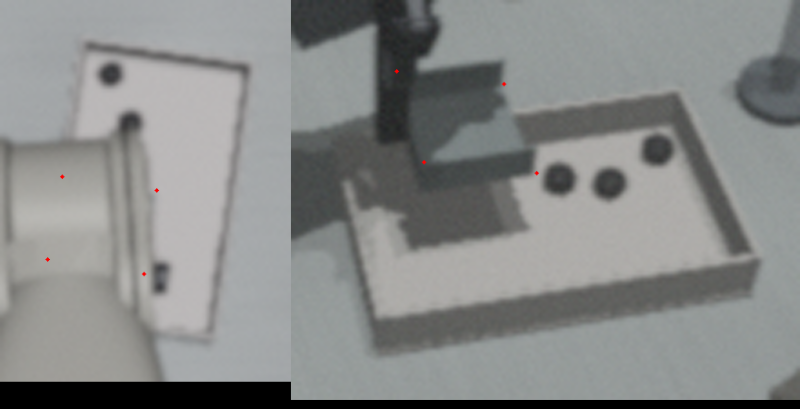

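Predicted lip corners coincide with the blade (503,84 and 537,173 in the crop), so the hand-to-scoop model holds. The lip is behind all three pebbles, so I descend.

Request:
{"fn": "send_rows", "kwargs": {"moves": [{"dx": -3,"dy": 0,"dz": 15,"rx": 0,"ry": 1,"rz": 0},{"dx": -6,"dy": 0,"dz": 30,"rx": 0,"ry": 2,"rz": 0},{"dx": -7.5,"dy": 0,"dz": 45,"rx": 0,"ry": 3,"rz": 0},{"dx": -7.5,"dy": 0.5,"dz": 56,"rx": 0,"ry": 3,"rz": 0},{"dx": -7.5,"dy": 0.5,"dz": 62,"rx": 0,"ry": 3,"rz": 0},{"dx": -7.5,"dy": 0.5,"dz": 64,"rx": 0,"ry": 3,"rz": 0},{"dx": -7.5,"dy": 0.5,"dz": 65.5,"rx": 0,"ry": 3,"rz": 0},{"dx": -7.5,"dy": 0.5,"dz": 65.5,"rx": 0,"ry": 3,"rz": 0}]}}

```text
clock: 6.45
eef_pos: [499.6, 32.7, 156.9]
tcp_rot: [-0.225, -3.081, -0.005]
wrist_force: [0.4, -0.4, -2.9]
width: 14.9
grip_force: 98.0
```

```bash
python3 -c "
from h import *
scoop_now()"
```

```text
t 6.45 org [542.6  26.3  10.4] lip [582.1  20.5   8.3] lip in tray [-8.4 33.7  8.3] ypr [-8.34  2.99 -0.03] F [ 0.4 -0.4 -2.9] w 14.9 98.0
```

Request:
{"fn": "send_rows", "kwargs": {"moves": [{"dx": 0,"dy": 0,"dz": 0.7,"rx": 0,"ry": 0,"rz": 0},{"dx": 0,"dy": 0,"dz": 1.4,"rx": 0,"ry": 0,"rz": 0},{"dx": 0,"dy": 0,"dz": 2,"rx": 0,"ry": 0,"rz": 0},{"dx": 0,"dy": 0,"dz": 2.5,"rx": 0,"ry": 0,"rz": 0},{"dx": 0,"dy": 0,"dz": 2.5,"rx": 0,"ry": 0,"rz": 0}]}}

```text
clock: 6.95
eef_pos: [499.9, 32.8, 154.8]
tcp_rot: [-0.225, -3.082, -0.006]
wrist_force: [-2.1, -2.1, 2.1]
width: 14.7
grip_force: 98.6
```

Request:
{"fn": "send_rows", "kwargs": {"moves": [{"dx": 0,"dy": 0,"dz": 0.4,"rx": 0,"ry": 0,"rz": 0},{"dx": 0,"dy": 0,"dz": 0.8,"rx": 0,"ry": 0,"rz": 0},{"dx": 0,"dy": 0,"dz": 0.8,"rx": 0,"ry": 0,"rz": 0}]}}

```text
clock: 7.25
eef_pos: [499.6, 32.8, 154.6]
tcp_rot: [-0.224, -3.082, -0.006]
wrist_force: [-4.5, -1.1, 8.0]
width: 14.8
grip_force: 99.3
```

Contact of about 10 N on the tray floor. Now I push along the tray.

Request:
{"fn": "send_rows", "kwargs": {"moves": [{"dx": -4,"dy": 0,"dz": -0.3,"rx": 0,"ry": 0,"rz": 0},{"dx": -9,"dy": 0,"dz": -0.6,"rx": 0,"ry": 0,"rz": 0},{"dx": -14,"dy": 0,"dz": -0.9,"rx": 0,"ry": 0,"rz": 0},{"dx": -19,"dy": 0,"dz": -1.2,"rx": 0,"ry": 0,"rz": 0},{"dx": -24,"dy": 0,"dz": -1.4,"rx": 0,"ry": 0,"rz": 0},{"dx": -29,"dy": 0,"dz": -1.7,"rx": 0,"ry": 0,"rz": 0},{"dx": -34,"dy": 0,"dz": -1.9,"rx": 0,"ry": 0,"rz": 0},{"dx": -39,"dy": 0,"dz": -2.2,"rx": 0,"ry": 0,"rz": 0},{"dx": -44,"dy": 0,"dz": -2.5,"rx": 0,"ry": 0,"rz": 0},{"dx": -48,"dy": 0,"dz": -2.7,"rx": 0,"ry": 0,"rz": 0}]}}

```text
clock: 8.25
eef_pos: [545.8, 26.0, 154.9]
tcp_rot: [-0.224, -3.079, -0.006]
wrist_force: [-9.1, -1.5, 12.7]
width: 14.9
grip_force: 100.0
```

Request:
{"fn": "send_rows", "kwargs": {"moves": [{"dx": -4,"dy": 0,"dz": -0.2,"rx": 0,"ry": 0,"rz": 0},{"dx": -8,"dy": 0,"dz": -0.4,"rx": 0,"ry": 0,"rz": 0},{"dx": -12,"dy": 0,"dz": -0.6,"rx": 0,"ry": 0,"rz": 0},{"dx": -16,"dy": 0,"dz": -0.8,"rx": 0,"ry": 0,"rz": 0},{"dx": -20,"dy": 0,"dz": -1.0,"rx": 0,"ry": 0,"rz": 0},{"dx": -24,"dy": 0,"dz": -1.3,"rx": 0,"ry": 0,"rz": 0},{"dx": -28,"dy": 0,"dz": -1.5,"rx": 0,"ry": 0,"rz": 0},{"dx": -32,"dy": 0,"dz": -1.7,"rx": 0,"ry": 0,"rz": 0},{"dx": -36,"dy": 0,"dz": -1.9,"rx": 0,"ry": 0,"rz": 0},{"dx": -38,"dy": 0,"dz": -2.0,"rx": 0,"ry": 0,"rz": 0}]}}

```text
clock: 9.25
eef_pos: [583.7, 20.4, 154.9]
tcp_rot: [-0.224, -3.079, -0.006]
wrist_force: [-9.3, -1.4, 10.5]
width: 15.0
grip_force: 99.9
```

```bash
cat > look.py <<'E'
from h import *
import sys
scoop_now()
p,d=robot.grab_frame("side");u,v,w,h=[int(x) for x in sys.argv[2:6]]
cv2.imwrite(sys.argv[1],cv2.resize(p[v:v+h,u:u+w,::-1],None,fx=5,fy=5,interpolation=cv2.INTER_CUBIC))
E
python3 look.py pics/c.png 255 140 130 90
```

```text
t 9.25 org [626.4  14.1   8.4] lip [665.9   8.3   6.2] lip in tray [76.4 33.7  6.2] ypr [-8.33  3.1  -0.01] F [-9.3 -1.4 10.5] w 15.0 99.9
```

View pics/c.png

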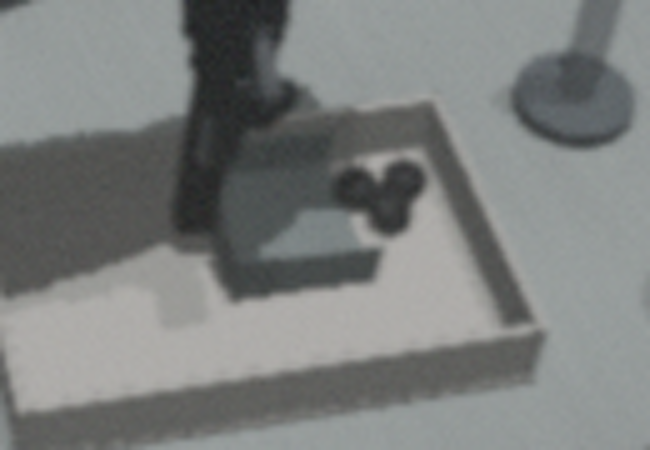

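All three lie ahead of the lip, at crop (350,188), (403,180) and (390,218). I'll check their tray coordinates before closing on the wall.

```bash
python3 -c "
from h import *
for u,v in ((350,188),(403,180),(390,218)):
    w=plane('side',[255+u/5,140+v/5],15)[0]; print(R.from_euler('z',-TY,degrees=True).apply(w-[*TC,0]).round(1))"
```

```text
[78.2 48.1 15. ]
[108.7  48.2  15. ]
[92.8 22.8 15. ]
```

Request:
{"fn": "send_rows", "kwargs": {"moves": [{"dx": -4,"dy": 0,"dz": -0.5,"rx": 0,"ry": 0,"rz": 0},{"dx": -8,"dy": 0,"dz": -0.8,"rx": 0,"ry": 0,"rz": 0},{"dx": -12,"dy": 0,"dz": -1.1,"rx": 0,"ry": 0,"rz": 0},{"dx": -16,"dy": 0,"dz": -1.3,"rx": 0,"ry": 0,"rz": 0},{"dx": -20,"dy": 0,"dz": -1.5,"rx": 0,"ry": 0,"rz": 0},{"dx": -24,"dy": 0,"dz": -1.7,"rx": 0,"ry": 0,"rz": 0},{"dx": -28,"dy": 0,"dz": -1.9,"rx": 0,"ry": 0,"rz": 0},{"dx": -31,"dy": 0,"dz": -2.1,"rx": 0,"ry": 0,"rz": 0},{"dx": -34,"dy": 0,"dz": -2.2,"rx": 0,"ry": 0,"rz": 0},{"dx": -36,"dy": 0,"dz": -2.3,"rx": 0,"ry": 0,"rz": 0}]}}

```text
clock: 10.3
eef_pos: [619.4, 15.1, 155.1]
tcp_rot: [-0.224, -3.079, -0.006]
wrist_force: [-7.2, -1.8, 7.9]
width: 14.8
grip_force: 99.6
```

Request:
{"fn": "send_rows", "kwargs": {"moves": [{"dx": -1.5,"dy": 0,"dz": -0.1,"rx": 0,"ry": 0,"rz": 0},{"dx": -3,"dy": 0,"dz": -0.2,"rx": 0,"ry": 0,"rz": 0},{"dx": -4.5,"dy": 0,"dz": -0.2,"rx": 0,"ry": 0,"rz": 0},{"dx": -6,"dy": 0,"dz": -0.3,"rx": 0,"ry": 0,"rz": 0},{"dx": -7.5,"dy": 0,"dz": -0.4,"rx": 0,"ry": 0,"rz": 0},{"dx": -8.5,"dy": 0,"dz": -0.5,"rx": 0,"ry": 0,"rz": 0},{"dx": -8.5,"dy": 0,"dz": -0.5,"rx": 0,"ry": 0,"rz": 0}]}}

```text
clock: 11.0
eef_pos: [627.5, 13.9, 155.1]
tcp_rot: [-0.224, -3.078, -0.006]
wrist_force: [-7.7, -1.0, 8.8]
width: 14.9
grip_force: 99.6
```

```bash
python3 look.py pics/d.png 265 140 120 90
```

```text
t 11.0 org [670.    7.6   8.5] lip [709.5   1.8   6.3] lip in tray [120.4  33.6   6.3] ypr [-8.33  3.16 -0.02] F [-7.7 -1.   8.8] w 14.9 99.6
```

View pics/d.png

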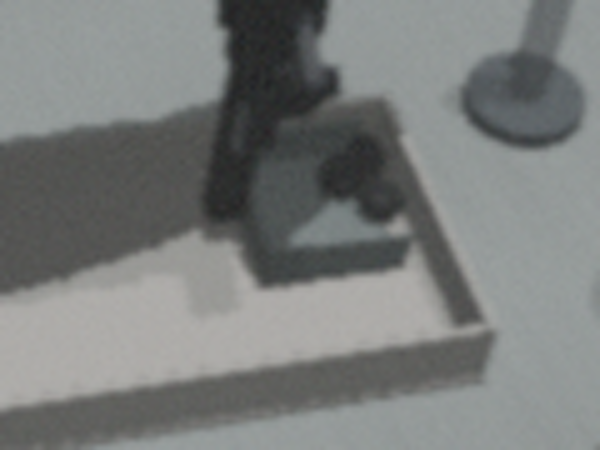

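The pebbles are riding in over the lip (crop 340–380, 150–205), and about 9 mm remain to the wall.

Request:
{"fn": "send_rows", "kwargs": {"moves": [{"dx": -1,"dy": 0,"dz": -0.1,"rx": 0,"ry": 0,"rz": 0},{"dx": -2,"dy": 0,"dz": -0.1,"rx": 0,"ry": 0,"rz": 0},{"dx": -3,"dy": 0,"dz": -0.2,"rx": 0,"ry": 0,"rz": 0},{"dx": -4,"dy": 0,"dz": -0.2,"rx": 0,"ry": 0,"rz": 0},{"dx": -5,"dy": 0,"dz": -0.3,"rx": 0,"ry": 0,"rz": 0},{"dx": -6,"dy": 0,"dz": -0.3,"rx": 0,"ry": 0,"rz": 0},{"dx": -6,"dy": 0,"dz": -0.3,"rx": 0,"ry": 0,"rz": 0}]}}

```text
clock: 11.75
eef_pos: [633.7, 13.0, 155.1]
tcp_rot: [-0.224, -3.079, -0.006]
wrist_force: [-7.1, -1.7, 8.1]
width: 14.7
grip_force: 99.6
```

```bash
python3 - <<'E'
from h import *
scoop_now()
# tilt back about the underside's rear edge, lip off the wall by 1 mm
s=robot.sense();S=R.from_rotvec(s["tcp_rot"])*A.inv();o=s["eef_pos"]-S.apply(G+[0,0,54])
b=o+S.apply([-40,0,0]); f=sc(-8.33).apply([1,0,0])
for a in(0,-4,-8,-12): rel(*tcp_for(b+[0,0,max(0,4+a*0)]-f*1,[-40,0,0],-8.33,a),s=s)
rel(*tcp_for(b+[0,0,30]-f*8,[-40,0,0],-8.33,-12),s=s)
E
```

```text
t 11.75 org [676.3   6.7   8.5] lip [715.8   0.9   6.3] lip in tray [126.8  33.6   6.3] ypr [-8.34  3.12 -0.01] F [-7.1 -1.7  8.1] w 14.7 99.6
d [ 9.  -0.  -3.1] r [-0.01 -3.12 -0.01] tcp [624.9  14.3 158.7]
d [19.  -0.  -1.5] r [-0.01 -7.12 -0.  ] tcp [615.   15.7 157.6]
d [28.8 -0.   0.9] r [-1.000e-02 -1.112e+01 -0.000e+00] tcp [605.2  17.2 155.8]
d [38.4 -0.   3.9] r [-1.000e-02 -1.512e+01 -0.000e+00] tcp [595.5  18.6 153.3]
d [ 46.8  -0.  -21.7] r [-1.000e-02 -1.512e+01 -0.000e+00] tcp [588.6  19.6 179.3]
```

Request:
{"fn": "send_rows", "kwargs": {"moves": [{"dx": -1.5,"dy": 0,"dz": -0.1,"rx": 0,"ry": 0,"rz": 0},{"dx": -1.5,"dy": 0,"dz": -0.1,"rx": 0,"ry": 0,"rz": 0},{"dx": 2,"dy": 0,"dz": -2,"rx": 0,"ry": -1.2,"rz": 0},{"dx": 9,"dy": 0,"dz": -3.1,"rx": 0,"ry": -3.1,"rz": 0},{"dx": 14,"dy": 0,"dz": -2.3,"rx": 0,"ry": -5.1,"rz": 0},{"dx": 19,"dy": 0,"dz": -1.5,"rx": 0,"ry": -7.1,"rz": 0},{"dx": 24,"dy": 0,"dz": -0.3,"rx": 0,"ry": -9.1,"rz": 0},{"dx": 29,"dy": 0,"dz": 0.9,"rx": 0,"ry": -11.1,"rz": 0},{"dx": 34,"dy": 0,"dz": 2.4,"rx": 0,"ry": -13.1,"rz": 0},{"dx": 38.5,"dy": 0,"dz": 3.5,"rx": 0,"ry": -15.1,"rz": 0}]}}

```text
clock: 12.75
eef_pos: [595.5, 18.6, 151.3]
tcp_rot: [0.213, 2.924, -0.023]
wrist_force: [0.6, -1.7, -3.6]
width: 14.6
grip_force: 98.0
```

```bash
python3 - <<'E'
from h import *
scoop_now()
s=robot.sense();S=R.from_rotvec(s["tcp_rot"])*A.inv();o=s["eef_pos"]-S.apply(G+[0,0,54])
b=o+S.apply([-40,0,0]); f=sc(-8.33).apply([1,0,0])
rel(*tcp_for(b+[0,0,40]-f*15,[-40,0,0],-8.33,-12),s=s)
rel(*tcp_for(b+[0,0,100]-f*15,[-40,0,0],-8.33,-12),s=s)
E
```

```text
t 12.75 org [674.5   7.   21.1] lip [713.3   1.3  29.4] lip in tray [124.2  33.6  29.4] ypr [ -8.33 -12.03  -0.02] F [ 0.6 -1.7 -3.6] w 14.6 98.0
d [  6.3  -0.1 -42.3] r [-0.02  0.03  0.  ] tcp [580.7  20.7 191.3]
d [-6.200e+00 -1.000e-01 -1.009e+02] r [-0.02  0.03  0.  ] tcp [580.7  20.7 251.3]
```

Request:
{"fn": "send_rows", "kwargs": {"moves": [{"dx": 2,"dy": 0,"dz": -4,"rx": 0,"ry": 0,"rz": 0},{"dx": 5,"dy": 0,"dz": -12,"rx": 0,"ry": 0,"rz": 0},{"dx": 6,"dy": 0,"dz": -24,"rx": 0,"ry": 0,"rz": 0},{"dx": 6,"dy": 0,"dz": -38,"rx": 0,"ry": 0,"rz": 0},{"dx": 4,"dy": 0,"dz": -52,"rx": 0,"ry": 0,"rz": 0},{"dx": 1,"dy": 0,"dz": -66,"rx": 0,"ry": 0,"rz": 0},{"dx": -2,"dy": 0,"dz": -80,"rx": 0,"ry": 0,"rz": 0},{"dx": -4,"dy": 0,"dz": -92,"rx": 0,"ry": 0,"rz": 0},{"dx": -6,"dy": 0,"dz": -100,"rx": 0,"ry": 0,"rz": 0},{"dx": -6,"dy": 0,"dz": -101,"rx": 0,"ry": 0,"rz": 0}]}}

```text
clock: 13.75
eef_pos: [582.4, 21.1, 254.6]
tcp_rot: [0.212, 2.92, -0.021]
wrist_force: [0.0, 0.1, -2.4]
width: 15.2
grip_force: 98.1
```

```bash
python3 look.py pics/e.png 265 90 140 110
```

```text
t 13.75 org [662.1   9.6 124.8] lip [700.7   4.  133.3] lip in tray [111.4  34.4 133.3] ypr [ -8.32 -12.29   0.06] F [ 0.   0.1 -2.4] w 15.2 98.1
```

View pics/e.png

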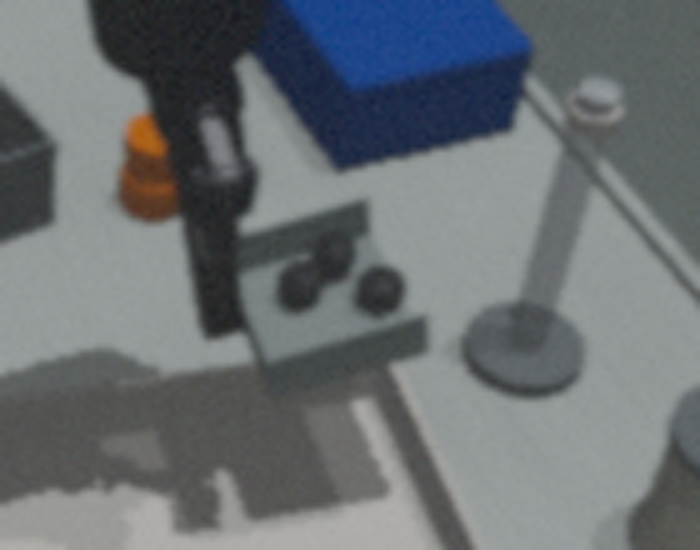

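All three pebbles sit in the scoop (crop (300,287), (333,257), (380,290)), lifted clear. Next I work out the carry to the basket.

```bash
cat > carry.py <<'E'
from h import *
B=np.array([536.8,298.5]);YB=99.8
f=sc(YB).apply([1,0,0])
def table(P):
    "P: list of calls, each list of (tcp,rot); first entry is the start pose"
    for c in P:
        p0,q0=c[0]
        print("[")
        for p,q in c[1:]:
            d=q0.inv().apply(p-p0);r=(q0.inv()*q).as_rotvec(degrees=True)
            print(*d.round(0).astype(int),*r.round(1))
if __name__=="__main__":
    s=robot.sense();S=R.from_rotvec(s["tcp_rot"])*A.inv();g=s["eef_pos"]-S.apply([0,0,54.])
    e=tcp_for([*(B-20*f[:2]),115],[40,0,0],YB,-15); S1=e[1]*A.inv();g1=e[0]-S1.apply([0,0,54.])
    def at(t):
        w=t*t*(3-2*t); pit=-12.3-7.7*min(1,t/.3)+5*max(0,(t-.7)/.3)
        return tcp_for(g+w*(g1-g)+[0,0,15*np.sin(np.pi*t)],G,-8.3+w*(YB+8.3),pit)
    P=[at(t) for t in np.linspace(0,1,31)]
    table([P[0:11],P[10:21],P[20:31]]); print(P[-1][0])
E
python3 carry.py
```

```text
[
1 0 -1 -0.1 -0.9 -0.3
2 2 -3 -0.3 -1.7 -1.3
3 3 -4 -0.7 -2.6 -2.9
5 6 -5 -1.3 -3.4 -5.1
7 8 -6 -2.0 -4.3 -7.8
9 12 -7 -2.9 -5.1 -10.9
11 15 -8 -3.9 -6.0 -14.4
13 19 -9 -5.1 -6.8 -18.3
16 24 -9 -6.5 -7.6 -22.4
18 28 -9 -7.8 -7.5 -26.9
[
-1 5 1 -1.7 0.0 -4.6
-2 11 1 -3.4 0.0 -9.4
-3 17 3 -5.2 0.0 -14.4
-4 23 4 -7.1 -0.0 -19.4
-5 29 5 -8.9 0.0 -24.5
-6 35 7 -10.7 0.0 -29.5
-7 41 9 -12.6 0.0 -34.6
-9 47 11 -14.4 0.0 -39.5
-10 53 13 -16.1 -0.0 -44.3
-11 59 16 -17.8 0.0 -48.9
[
-5 2 4 -1.6 0.0 -4.4
-10 4 7 -3.1 0.6 -8.5
-15 6 11 -4.4 1.1 -12.4
-19 7 14 -5.5 1.7 -15.9
-23 9 18 -6.5 2.2 -18.9
-26 10 21 -7.3 2.7 -21.6
-28 12 24 -7.9 3.3 -23.7
-30 13 26 -8.3 3.8 -25.3
-32 14 28 -8.5 4.4 -26.4
-32 14 30 -8.4 4.9 -26.7
[561.50917558 155.44913091 230.54078588]
```

Request:
{"fn": "send_rows", "kwargs": {"moves": [{"dx": 1,"dy": 0,"dz": -1,"rx": -0.1,"ry": -0.9,"rz": -0.3},{"dx": 2,"dy": 2,"dz": -3,"rx": -0.3,"ry": -1.7,"rz": -1.3},{"dx": 3,"dy": 3,"dz": -4,"rx": -0.7,"ry": -2.6,"rz": -2.9},{"dx": 5,"dy": 6,"dz": -5,"rx": -1.3,"ry": -3.4,"rz": -5.1},{"dx": 7,"dy": 8,"dz": -6,"rx": -2,"ry": -4.3,"rz": -7.8},{"dx": 9,"dy": 12,"dz": -7,"rx": -2.9,"ry": -5.1,"rz": -10.9},{"dx": 11,"dy": 15,"dz": -8,"rx": -3.9,"ry": -6,"rz": -14.4},{"dx": 13,"dy": 19,"dz": -9,"rx": -5.1,"ry": -6.8,"rz": -18.3},{"dx": 16,"dy": 24,"dz": -9,"rx": -6.5,"ry": -7.6,"rz": -22.4},{"dx": 18,"dy": 28,"dz": -9,"rx": -7.8,"ry": -7.5,"rz": -26.9}]}}

```text
clock: 14.8
eef_pos: [565.1, 51.7, 257.1]
tcp_rot: [-0.484, 2.759, 0.087]
wrist_force: [-1.1, -0.4, -3.0]
width: 14.7
grip_force: 98.0
```

Request:
{"fn": "send_rows", "kwargs": {"moves": [{"dx": -1,"dy": 5,"dz": 1,"rx": -1.7,"ry": 0,"rz": -4.6},{"dx": -2,"dy": 11,"dz": 1,"rx": -3.4,"ry": 0,"rz": -9.4},{"dx": -3,"dy": 17,"dz": 3,"rx": -5.2,"ry": 0,"rz": -14.4},{"dx": -4,"dy": 23,"dz": 4,"rx": -7.1,"ry": 0,"rz": -19.4},{"dx": -5,"dy": 29,"dz": 5,"rx": -8.9,"ry": 0,"rz": -24.5},{"dx": -6,"dy": 35,"dz": 7,"rx": -10.7,"ry": 0,"rz": -29.5},{"dx": -7,"dy": 41,"dz": 9,"rx": -12.6,"ry": 0,"rz": -34.6},{"dx": -9,"dy": 47,"dz": 11,"rx": -14.4,"ry": 0,"rz": -39.5},{"dx": -10,"dy": 53,"dz": 13,"rx": -16.1,"ry": 0,"rz": -44.3},{"dx": -11,"dy": 59,"dz": 16,"rx": -17.8,"ry": 0,"rz": -48.9}]}}

```text
clock: 15.8
eef_pos: [561.1, 112.3, 246.2]
tcp_rot: [-1.672, 2.304, 0.297]
wrist_force: [0.6, 0.5, -2.3]
width: 15.0
grip_force: 98.0
```

Request:
{"fn": "send_rows", "kwargs": {"moves": [{"dx": -5,"dy": 2,"dz": 4,"rx": -1.6,"ry": 0,"rz": -4.4},{"dx": -10,"dy": 4,"dz": 7,"rx": -3.1,"ry": 0.6,"rz": -8.5},{"dx": -15,"dy": 6,"dz": 11,"rx": -4.4,"ry": 1.1,"rz": -12.4},{"dx": -19,"dy": 7,"dz": 14,"rx": -5.5,"ry": 1.7,"rz": -15.9},{"dx": -23,"dy": 9,"dz": 18,"rx": -6.5,"ry": 2.2,"rz": -18.9},{"dx": -26,"dy": 10,"dz": 21,"rx": -7.3,"ry": 2.7,"rz": -21.6},{"dx": -28,"dy": 12,"dz": 24,"rx": -7.9,"ry": 3.3,"rz": -23.7},{"dx": -30,"dy": 13,"dz": 26,"rx": -8.3,"ry": 3.8,"rz": -25.3},{"dx": -32,"dy": 14,"dz": 28,"rx": -8.5,"ry": 4.4,"rz": -26.4},{"dx": -32,"dy": 14,"dz": 30,"rx": -8.4,"ry": 4.9,"rz": -26.7}]}}

```text
clock: 16.8
eef_pos: [560.6, 155.3, 229.2]
tcp_rot: [-2.263, 1.908, 0.301]
wrist_force: [-0.5, -0.2, -2.5]
width: 14.9
grip_force: 98.2
```

```bash
python3 look.py pics/f.png 200 60 110 110; python3 - <<'E'
from carry import *
s=robot.sense();q0=R.from_rotvec(s["tcp_rot"]);S=q0*A.inv();l0=s["eef_pos"]-S.apply(G+[0,0,54]-np.array([40,0,0]));y0,p0,_=S.as_euler("ZYX",degrees=True)
l1=np.array([*(B-22*f[:2]),80.])
P=[(s["eef_pos"],q0)]
for k in range(1,21):
    t=k/20; P.append(tcp_for(l0+(l1-l0)*min(1,t*1.5),[40,0,0],y0+(YB-y0)*t,p0+t*(50-p0)))
table([P[:11],P[10:]])
E
```

```text
t 16.8 org [545.6 240.6 103.4] lip [539.1 278.7 113.7] lip in tray [-88.2 282.9 113.7] ypr [ 99.69 -15.03   0.18] F [-0.5 -0.2 -2.5] w 14.9 98.2
[
-8 0 -3 0.2 3.3 0.0
-15 0 -5 0.2 6.5 -0.0
-23 0 -6 0.2 9.8 -0.0
-32 0 -7 0.2 13.0 -0.0
-40 0 -8 0.2 16.3 -0.0
-48 0 -8 0.2 19.5 -0.0
-57 0 -7 0.2 22.8 -0.0
-66 0 -6 0.2 26.0 -0.0
-75 0 -5 0.2 29.3 -0.0
-84 0 -3 0.2 32.5 -0.0
[
-9 0 -2 0.0 3.3 -0.0
-18 0 -5 0.0 6.5 -0.0
-28 0 -6 0.0 9.8 -0.0
-37 0 -9 0.0 13.0 -0.0
-46 0 -12 0.0 16.3 -0.0
-55 0 -14 0.0 19.5 -0.0
-65 0 -16 0.0 22.8 -0.0
-74 0 -17 0.0 26.0 -0.0
-84 0 -18 0.0 29.3 -0.0
-94 0 -18 0.0 32.5 -0.1
```

View pics/f.png

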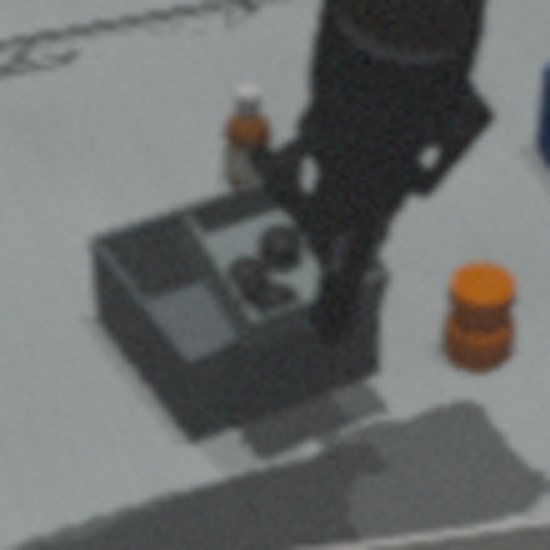

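The scoop sits over the basket with all three pebbles still in it, around crop (265,265), so I tip them. No more pictures remain to view; later checks are numeric.

Request:
{"fn": "send_rows", "kwargs": {"moves": [{"dx": -8,"dy": 0,"dz": -3,"rx": 0,"ry": 3.3,"rz": 0},{"dx": -15,"dy": 0,"dz": -5,"rx": 0,"ry": 6.5,"rz": 0},{"dx": -23,"dy": 0,"dz": -6,"rx": 0,"ry": 9.8,"rz": 0},{"dx": -32,"dy": 0,"dz": -7,"rx": 0,"ry": 13,"rz": 0},{"dx": -40,"dy": 0,"dz": -8,"rx": 0,"ry": 16.3,"rz": 0},{"dx": -48,"dy": 0,"dz": -8,"rx": 0,"ry": 19.5,"rz": 0},{"dx": -57,"dy": 0,"dz": -7,"rx": 0,"ry": 22.8,"rz": 0},{"dx": -66,"dy": 0,"dz": -6,"rx": 0,"ry": 26,"rz": 0},{"dx": -75,"dy": 0,"dz": -5,"rx": 0,"ry": 29.3,"rz": 0},{"dx": -84,"dy": 0,"dz": -3,"rx": 0,"ry": 32.5,"rz": 0}]}}

```text
clock: 17.85
eef_pos: [547.1, 234.8, 254.3]
tcp_rot: [2.234, -1.885, 0.34]
wrist_force: [0.8, -0.6, -3.4]
width: 14.9
grip_force: 98.1
```

Request:
{"fn": "send_rows", "kwargs": {"moves": [{"dx": -9,"dy": 0,"dz": -2,"rx": 0,"ry": 3.3,"rz": 0},{"dx": -18,"dy": 0,"dz": -5,"rx": 0,"ry": 6.5,"rz": 0},{"dx": -28,"dy": 0,"dz": -6,"rx": 0,"ry": 9.8,"rz": 0},{"dx": -37,"dy": 0,"dz": -9,"rx": 0,"ry": 13,"rz": 0},{"dx": -46,"dy": 0,"dz": -12,"rx": 0,"ry": 16.3,"rz": 0},{"dx": -55,"dy": 0,"dz": -14,"rx": 0,"ry": 19.5,"rz": 0},{"dx": -65,"dy": 0,"dz": -16,"rx": 0,"ry": 22.8,"rz": 0},{"dx": -74,"dy": 0,"dz": -17,"rx": 0,"ry": 26,"rz": 0},{"dx": -84,"dy": 0,"dz": -18,"rx": 0,"ry": 29.3,"rz": 0},{"dx": -94,"dy": 0,"dz": -18,"rx": 0,"ry": 32.5,"rz": 0}]}}

```text
clock: 18.85
eef_pos: [531.0, 328.8, 242.9]
tcp_rot: [1.864, -1.573, 0.865]
wrist_force: [0.1, 0.3, -1.1]
width: 14.8
grip_force: 98.2
```

Request:
{"fn": "send_rows", "kwargs": {"moves": [{"dx": 0,"dy": 0,"dz": 0,"rx": 0,"ry": 0,"rz": 0},{"dx": 0,"dy": 0,"dz": 0,"rx": 0,"ry": 0,"rz": 0},{"dx": 0,"dy": 0,"dz": 0,"rx": 0,"ry": 0,"rz": 0}]}}

```text
clock: 19.15
eef_pos: [531.5, 327.4, 243.7]
tcp_rot: [1.866, -1.574, 0.864]
wrist_force: [0.5, 0.0, -2.5]
width: 15.3
grip_force: 98.2
```

```bash
cat > peb.py <<'E'
from h import *
for n in("side","top"):
    p,d=robot.grab_frame(n);W=world(n,d);g=p.astype(int).sum(2)
    c=R.from_euler("z",-9.8,degrees=True).apply(W.reshape(-1,3)-[536.8,298.5,0]).reshape(W.shape)
    m=(abs(c[...,0])<58)&(abs(c[...,1])<58)&(W[...,2]>-5)&(W[...,2]<200)
    print(n,m.sum(),"grey pct",np.percentile(g[m],[2,10,50,90]),"z pct",np.percentile(W[m][:,2],[5,50,95]).round())
    k=(m&(g<np.median(g[m])*.6)).astype(np.uint8);N,l,s,ce=cv2.connectedComponentsWithStats(k)
    for i in range(1,N):
        if s[i,4]>5: print("  blob",s[i,4],ce[i].round(),c[l==i].mean(0).round(),g[l==i].mean().round())
E
python3 peb.py; python3 - <<'E'
from carry import *
scoop_now()
s=robot.sense();q0=R.from_rotvec(s["tcp_rot"]);S=q0*A.inv();l0=s["eef_pos"]-S.apply(G+[0,0,54]-np.array([40,0,0]));y0,p0,_=S.as_euler("ZYX",degrees=True)
P=[(s["eef_pos"],q0)]
for k in range(1,11):
    t=k/10; P.append(tcp_for(l0+[0,0,60*t]-f*60*t,[40,0,0],YB,p0*(1-t)))
table([P])
E
```

```text
side 616 grey pct [111. 126. 170. 252.] z pct [  4.  22. 194.]
top 646 grey pct [ 68.9 134.5 300.5 360. ] z pct [  0.   7. 189.]
  blob 44 [177. 164.] [ -1. -42. 172.] 96.0
  blob 100 [165. 177.] [-14.  44.  12.] 145.0
t 19.25 org [544.1 251.1 112.3] lip [539.7 276.5  81.7] lip in tray [-87.2 280.9  81.7] ypr [99.73 49.82  0.17] F [ 0.3  0.8 -1.7] w 15.2 98.2
[
21 0 9 0.2 -5.0 -0.1
40 0 19 0.2 -10.0 -0.1
59 0 30 0.2 -14.9 -0.1
77 0 42 0.2 -19.9 -0.1
94 0 55 0.2 -24.9 -0.1
110 0 69 0.2 -29.9 -0.1
125 0 83 0.2 -34.9 -0.1
139 0 97 0.2 -39.9 -0.1
151 0 112 0.2 -44.8 -0.1
162 0 128 0.2 -49.8 -0.1
```

Request:
{"fn": "send_rows", "kwargs": {"moves": [{"dx": 21,"dy": 0,"dz": 9,"rx": 0,"ry": -5,"rz": 0},{"dx": 40,"dy": 0,"dz": 19,"rx": 0,"ry": -10,"rz": 0},{"dx": 59,"dy": 0,"dz": 30,"rx": 0,"ry": -15,"rz": 0},{"dx": 77,"dy": 0,"dz": 42,"rx": 0,"ry": -20,"rz": 0},{"dx": 94,"dy": 0,"dz": 55,"rx": 0,"ry": -25,"rz": 0},{"dx": 110,"dy": 0,"dz": 69,"rx": 0,"ry": -30,"rz": 0},{"dx": 125,"dy": 0,"dz": 83,"rx": 0,"ry": -35,"rz": 0},{"dx": 139,"dy": 0,"dz": 97,"rx": 0,"ry": -40,"rz": 0},{"dx": 151,"dy": 0,"dz": 112,"rx": 0,"ry": -45,"rz": 0},{"dx": 162,"dy": 0,"dz": 128,"rx": 0,"ry": -49.8,"rz": 0}]}}

```text
clock: 20.25
eef_pos: [565.0, 126.7, 286.5]
tcp_rot: [2.4, -2.027, -0.001]
wrist_force: [-0.0, 0.1, -1.9]
width: 15.2
grip_force: 98.1
```

```bash
python3 peb.py; python3 - <<'E'
from carry import *
scoop_now()
s=robot.sense();q0=R.from_rotvec(s["tcp_rot"])
# home: handle back to (468.7,-322.6), yaw 2.2
e=tcp_for([468.7,-322.6,94+106],G,2.2); p0=s["eef_pos"]
mid=np.array([440.,40,270])
P=[(p0,q0)]
for k in range(1,31):
    t=k/30;w=t*t*(3-2*t); p=(1-w)**2*p0+2*w*(1-w)*mid+w*w*e[0]
    P.append((p,sc(99.7+w*(2.2-99.7))*A))
table([P[:11],P[10:21],P[20:]]);print(P[-1][0])
E
```

```text
side 264 grey pct [136.52 154.3  273.5  296.  ] z pct [ 3.  7. 24.]
  blob 26 [239. 118.] [-5. 44. 17.] 153.0
  blob 18 [250. 122.] [18. 11. 17.] 146.0
top 279 grey pct [136.  161.8 328.  353. ] z pct [ 0.  5. 23.]
  blob 6 [169. 166.] [23. 22. 22.] 167.0
  blob 28 [162. 174.] [-2. 49. 21.] 151.0
  blob 26 [166. 185.] [-45.  42.  19.] 172.0
t 20.35 org [556.8 173.4 141.6] lip [550.3 212.8 141.5] lip in tray [-67.5 219.4 141.5] ypr [99.28  0.19  0.13] F [ 1.   0.5 -1.8] w 15.4 98.1
[
0 1 0 0.1 -0.2 -0.1
2 3 0 0.1 -0.2 0.8
4 8 1 0.1 -0.2 2.3
7 13 2 0.1 -0.2 4.3
11 20 2 0.1 -0.2 6.8
16 27 3 0.1 -0.2 9.7
23 36 5 0.1 -0.2 13.0
31 45 6 0.1 -0.2 16.7
41 54 7 0.1 -0.2 20.6
52 64 9 0.1 -0.2 24.9
[
16 3 1 0.0 0.0 4.4
34 6 3 0.0 0.0 9.0
53 7 4 0.0 0.0 13.8
74 7 6 0.0 0.0 18.6
97 6 8 0.0 0.0 23.5
120 5 9 0.0 0.0 28.3
144 2 11 0.0 0.0 33.2
169 -2 12 0.0 0.0 37.9
194 -7 14 0.0 0.0 42.5
219 -13 15 0.0 0.0 46.9
[
12 -22 1 0.0 0.0 4.2
24 -45 3 0.0 0.0 8.2
35 -66 4 0.0 0.0 11.8
44 -86 5 0.0 0.0 15.1
53 -104 6 0.0 0.0 18.1
60 -120 7 0.0 0.0 20.5
66 -134 7 0.0 0.0 22.5
70 -144 8 0.0 0.0 24.0
73 -150 8 0.0 0.0 25.0
74 -152 8 0.0 0.0 25.3
[ 468.7 -322.6  254. ]
```

Three pebbles are in the basket, at basket coordinates of about (20,16), (−3,47) and (−45,42). Now the scoop goes home.

Request:
{"fn": "send_rows", "kwargs": {"moves": [{"dx": 0,"dy": 1,"dz": 0,"rx": 0,"ry": -0.2,"rz": 0},{"dx": 2,"dy": 3,"dz": 0,"rx": 0,"ry": -0.2,"rz": 0.8},{"dx": 4,"dy": 8,"dz": 1,"rx": 0,"ry": -0.2,"rz": 2.3},{"dx": 7,"dy": 13,"dz": 2,"rx": 0,"ry": -0.2,"rz": 4.3},{"dx": 11,"dy": 20,"dz": 2,"rx": 0,"ry": -0.2,"rz": 6.8},{"dx": 16,"dy": 27,"dz": 3,"rx": 0,"ry": -0.2,"rz": 9.7},{"dx": 23,"dy": 36,"dz": 5,"rx": 0,"ry": -0.2,"rz": 13},{"dx": 31,"dy": 45,"dz": 6,"rx": 0,"ry": -0.2,"rz": 16.7},{"dx": 41,"dy": 54,"dz": 7,"rx": 0,"ry": -0.2,"rz": 20.6},{"dx": 52,"dy": 64,"dz": 9,"rx": 0,"ry": -0.2,"rz": 24.9}]}}

```text
clock: 21.35
eef_pos: [510.1, 67.3, 275.8]
tcp_rot: [1.904, -2.495, -0.003]
wrist_force: [0.5, -0.6, -2.4]
width: 14.8
grip_force: 98.2
```

Request:
{"fn": "send_rows", "kwargs": {"moves": [{"dx": 16,"dy": 3,"dz": 1,"rx": 0,"ry": 0,"rz": 4.4},{"dx": 34,"dy": 6,"dz": 3,"rx": 0,"ry": 0,"rz": 9},{"dx": 53,"dy": 7,"dz": 4,"rx": 0,"ry": 0,"rz": 13.8},{"dx": 74,"dy": 7,"dz": 6,"rx": 0,"ry": 0,"rz": 18.6},{"dx": 97,"dy": 6,"dz": 8,"rx": 0,"ry": 0,"rz": 23.5},{"dx": 120,"dy": 5,"dz": 9,"rx": 0,"ry": 0,"rz": 28.3},{"dx": 144,"dy": 2,"dz": 11,"rx": 0,"ry": 0,"rz": 33.2},{"dx": 169,"dy": -2,"dz": 12,"rx": 0,"ry": 0,"rz": 37.9},{"dx": 194,"dy": -7,"dz": 14,"rx": 0,"ry": 0,"rz": 42.5},{"dx": 219,"dy": -13,"dz": 15,"rx": 0,"ry": 0,"rz": 46.9}]}}

```text
clock: 22.35
eef_pos: [465.4, -148.0, 260.7]
tcp_rot: [0.753, -3.046, -0.002]
wrist_force: [0.7, 0.4, -2.2]
width: 14.8
grip_force: 98.2
```

Request:
{"fn": "send_rows", "kwargs": {"moves": [{"dx": 12,"dy": -22,"dz": 1,"rx": 0,"ry": 0,"rz": 4.2},{"dx": 24,"dy": -45,"dz": 3,"rx": 0,"ry": 0,"rz": 8.2},{"dx": 35,"dy": -66,"dz": 4,"rx": 0,"ry": 0,"rz": 11.8},{"dx": 44,"dy": -86,"dz": 5,"rx": 0,"ry": 0,"rz": 15.1},{"dx": 53,"dy": -104,"dz": 6,"rx": 0,"ry": 0,"rz": 18.1},{"dx": 60,"dy": -120,"dz": 7,"rx": 0,"ry": 0,"rz": 20.5},{"dx": 66,"dy": -134,"dz": 7,"rx": 0,"ry": 0,"rz": 22.5},{"dx": 70,"dy": -144,"dz": 8,"rx": 0,"ry": 0,"rz": 24},{"dx": 73,"dy": -150,"dz": 8,"rx": 0,"ry": 0,"rz": 25},{"dx": 74,"dy": -152,"dz": 8,"rx": 0,"ry": 0,"rz": 25.3}]}}

```text
clock: 23.35
eef_pos: [471.6, -317.5, 252.6]
tcp_rot: [0.069, -3.137, -0.001]
wrist_force: [-1.3, -0.3, -3.1]
width: 14.9
grip_force: 98.2
```

Request:
{"fn": "send_rows", "kwargs": {"moves": [{"dx": 0,"dy": 0,"dz": 0,"rx": 0,"ry": 0,"rz": 0},{"dx": 0,"dy": 0,"dz": 0,"rx": 0,"ry": 0,"rz": 0}]}}

```text
clock: 23.55
eef_pos: [471.5, -316.6, 252.8]
tcp_rot: [0.072, -3.137, -0.002]
wrist_force: [-0.5, 0.6, -2.0]
width: 14.6
grip_force: 98.2
```

```bash
python3 - <<'E'
from h import *
scoop_now(); rel(*tcp_for([468.7,-322.6,94.],G,2.2))
p,d=robot.grab_frame("side");W=world("side",d)
f=R.from_euler("z",-2.2,degrees=True).apply(W.reshape(-1,3)-[468.7,-322.6,0]).reshape(W.shape)
# blade floor points: slope tells pitch of the scoop in the hand
m=(f[...,0]>20)&(f[...,0]<88)&(abs(f[...,1])<36)&(f[...,2]>85)&(f[...,2]<150)
x=f[m];C=np.c_[x[:,:2],np.ones(len(x))];k,*_=np.linalg.lstsq(C,x[:,2],rcond=None);r=abs(C@k-x[:,2])<5
k,*_=np.linalg.lstsq(C[r],x[r,2],rcond=None);print(m.sum(),r.sum(),"slope deg",np.degrees(k[:2]).round(1),"z at origin",(k[0]*51+k[2]).round(1))
E
```

```text
t 23.55 org [ 522.  -314.2  108.6] lip [ 561.9 -312.3  108.5] lip in tray [  19.7 -298.6  108.5] ypr [2.62 0.19 0.06] F [-0.5  0.6 -2. ] w 14.6 98.2
d [  2.7  -5.9 104.8] r [ 0.06 -0.19  0.42] tcp [ 468.7 -322.6  148. ]
630 605 slope deg [-0.7 -0.5] z at origin 109.8
```

Request:
{"fn": "send_rows", "kwargs": {"moves": [{"dx": 1,"dy": -2,"dz": 12,"rx": 0,"ry": 0,"rz": 0.2},{"dx": 2,"dy": -4,"dz": 30,"rx": 0,"ry": -0.1,"rz": 0.4},{"dx": 3,"dy": -6,"dz": 50,"rx": 0,"ry": -0.2,"rz": 0.4},{"dx": 3,"dy": -6,"dz": 70,"rx": 0,"ry": -0.2,"rz": 0.4},{"dx": 3,"dy": -6,"dz": 86,"rx": 0,"ry": -0.2,"rz": 0.4},{"dx": 3,"dy": -6,"dz": 95,"rx": 0,"ry": -0.2,"rz": 0.4},{"dx": 3,"dy": -6,"dz": 99,"rx": 0,"ry": -0.2,"rz": 0.4},{"dx": 3,"dy": -6,"dz": 101,"rx": 0,"ry": -0.2,"rz": 0.4},{"dx": 3,"dy": -6,"dz": 102,"rx": 0,"ry": -0.2,"rz": 0.4},{"dx": 3,"dy": -6,"dz": 102,"rx": 0,"ry": -0.2,"rz": 0.4}]}}

```text
clock: 24.6
eef_pos: [468.8, -323.5, 151.4]
tcp_rot: [-0.06, 3.14, -0.0]
wrist_force: [0.9, 0.1, -1.9]
width: 15.0
grip_force: 98.2
```

Request:
{"fn": "send_rows", "kwargs": {"moves": [{"dx": 0,"dy": 0,"dz": 0.5,"rx": 0,"ry": 0,"rz": 0},{"dx": 0,"dy": 0,"dz": 1,"rx": 0,"ry": 0,"rz": 0},{"dx": 0,"dy": 0,"dz": 1.5,"rx": 0,"ry": 0,"rz": 0},{"dx": 0,"dy": 0,"dz": 1.5,"rx": 0,"ry": 0,"rz": 0}]}}

```text
clock: 25.0
eef_pos: [468.5, -323.3, 149.7]
tcp_rot: [-0.06, 3.14, 0.001]
wrist_force: [-0.6, -1.2, -0.1]
width: 14.6
grip_force: 98.6
```

Just touching; half a millimetre more, then release.

Request:
{"fn": "send_rows", "kwargs": {"moves": [{"dx": 0,"dy": 0,"dz": 0.5,"rx": 0,"ry": 0,"rz": 0},{"dx": 0,"dy": 0,"dz": 0.5,"rx": 0,"ry": 0,"rz": 0}]}}

```text
clock: 25.2
eef_pos: [468.5, -323.3, 149.6]
tcp_rot: [-0.06, 3.14, 0.0]
wrist_force: [-2.5, 1.6, 5.3]
width: 14.8
grip_force: 99.3
```

Request:
{"fn": "send_rows", "kwargs": {"moves": [{"dx": 0,"dy": 0,"dz": 0,"rx": 0,"ry": 0,"rz": 0},{"dx": 0,"dy": 0,"dz": 0,"rx": 0,"ry": 0,"rz": 0},{"dx": 0,"dy": 0,"dz": 0,"rx": 0,"ry": 0,"rz": 0},{"dx": 0,"dy": 0,"dz": 0,"rx": 0,"ry": 0,"rz": 0},{"dx": 0,"dy": 0,"dz": 0,"rx": 0,"ry": 0,"rz": 0},{"dx": 0,"dy": 0,"dz": 0,"rx": 0,"ry": 0,"rz": 0}], "fingers": 60}}

```text
clock: 25.8
eef_pos: [468.5, -323.2, 148.7]
tcp_rot: [-0.06, 3.141, 0.001]
wrist_force: [0.2, 0.8, -0.8]
width: 60.1
grip_force: 0.0
```

Request:
{"fn": "send_rows", "kwargs": {"moves": [{"dx": 0,"dy": 0,"dz": -10,"rx": 0,"ry": 0,"rz": 0},{"dx": 0,"dy": 0,"dz": -30,"rx": 0,"ry": 0,"rz": 0},{"dx": 0,"dy": 0,"dz": -55,"rx": 0,"ry": 0,"rz": 0},{"dx": 0,"dy": 0,"dz": -80,"rx": 0,"ry": 0,"rz": 0},{"dx": 0,"dy": 0,"dz": -110,"rx": 0,"ry": 0,"rz": 0},{"dx": 40,"dy": 40,"dz": -130,"rx": 0,"ry": 0,"rz": 0},{"dx": 80,"dy": 80,"dz": -140,"rx": 0,"ry": 0,"rz": 0},{"dx": 100,"dy": 120,"dz": -140,"rx": 0,"ry": 0,"rz": 0},{"dx": 100,"dy": 150,"dz": -140,"rx": 0,"ry": 0,"rz": 0},{"dx": 100,"dy": 150,"dz": -140,"rx": 0,"ry": 0,"rz": 0}]}}

```text
clock: 26.8
eef_pos: [360.8, -174.0, 290.1]
tcp_rot: [-0.065, 3.14, 0.002]
wrist_force: [0.3, -0.1, 0.9]
width: 59.7
grip_force: 0.0
```

```bash
python3 peb.py; python3 - <<'E'
from h import *
p,d=robot.grab_frame("side");W=world("side",d)
h=(W[...,0]>440)&(W[...,0]<500)&(W[...,1]>-350)&(W[...,1]<-290)&(W[...,2]>60)&(W[...,2]<150)
print("handle",h.sum(),W[h].min(0).round(),W[h].max(0).round())
for z0,z1 in((60,85),(100,125)):
    k=h&(W[...,2]>z0)&(W[...,2]<z1);print(z0,np.median(W[k],0).round(1))
print(robot.sense()["eef_pos"])
E
```

```text
side 46 grey pct [237.4 264.5 285.  301. ] z pct [2. 5. 7.]
top 922 grey pct [153.  212.2 355.  364. ] z pct [-1.  4. 20.]
  blob 30 [170. 165.] [23. 17. 20.] 175.0
  blob 31 [162. 174.] [-2. 49. 20.] 157.0
  blob 32 [166. 186.] [-45.  43.  20.] 181.0
handle 299 [ 454. -333.   60.] [ 476. -315.  135.]
60 [ 460.1 -330.7   72.1]
100 [ 458.9 -330.6  112.9]
[ 363.33920773 -177.52259334  289.77400865]
```

```bash
python3 -c "
from rig import robot
print(robot.close_job())"
```

```text
the job is handed in; nothing more can be done
None
```

All three pebbles are in the filter basket and the scoop is standing upright on its mat, released; the job was handed in at about 27 s of the 72 s allowed, and no verdict came back.

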